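# Let the fuse out of the lever dispenser and ease its lid shut

## Robot

A 6-joint arm with a two-finger parallel gripper is mounted at the origin on the work surface. World frame = base frame: x ahead of the robot, y to its left, z up, the work surface at z = 0. Lengths are in m, angles in rad, forces in N, time in s.
With the tool pointing down it reaches from about 0.35 to 0.975 m from the base axis. Payload 4.9 kg.
Tool frame: the origin (TCP) lies midway between the tips of the shut fingers; the grasp point (between the pads) lies 19 mm behind it (manip.pinch_z is the distance from the TCP to the grasp point, in m); z points along the fingers, y is the direction in which the jaws open and shut (so a half turn about z gives the same grasp; the last joint's range is limited). The gripper opens to 85 mm and grips with 20 to 120 N. Pads are 22 mm wide; open, the fingers measure 114 mm over their backs; the gripper's body (76 mm by 85 mm) begins 54 mm behind the grasp point. The pads swing forward as they close: fully open they stand 13 mm farther back than shut.
Start: joints at [1.045, 0.053, 1.613, -0, 1.476, -0.119], TCP at [0.247, 0.574, 0.231] pointing down, gripper open.
Joint ranges: [-3.01, 3.01], [-1.01, 2.22], [0.06, 2.58], [-1.02, 4.17], [0.09, 2.62], [-3.14, 3.14]. Speed limits (rad/s): [2.57, 2.57, 3.14, 3.14, 3.14, 3.14].

## Interface

Orientations are given as a unit quaternion [w, x, y, z].
In Python, from plant import manip gives the robot as it stands.
- The arm moves only by the tool drive_tool, never from a script. Its argument "commands" is text: rows parted by semicolons, each of 5 numbers parted by spaces: the finger opening in mm, from 0 to 85.4, then the shift along the tool's x, y, z in units of 30 mm (1.0 is 30 mm), then the turn about the tool's z in degrees. A call has exactly 8 rows; each row shifts and turns the commanded pose from where the row before left it, along the tool's axes as they then stand; what a row does not reach is not made up. A row lasts 1/8 s, in which the tool goes at most 62.5 mm and 10.7 degrees, less where a joint would pass 70% of its speed; a pose out of reach is approached as far as the arm can. A call is refused whole if a number of a shift passes 1 or a number of a turn 10.7, either way. A call with a gripper value outside its range is refused whole. The fingers move at their own pace and stop on an object; the grip force is fixed at half the most. Time passes only in rows, so rows that do not move let the fingers close, or fill a call up. It gives the time, the measured TCP pose, the force and the opening at its end, in the units of the state.
- manip.state(): the state, without advancing time (a new reading comes with each control period).
- manip.grab_frame(name): name is "scene" or "side" or "wrist"; returns the picture (400x640x3 uint8, red, green, blue); there is no depth.
- manip.camera_params(name): a dict with "fx", "fy", "cx", "cy" (pixels), "xyz" and "orientation" of the camera in the world. Camera axes: x right, y down, z forward; pixel columns grow to the right and rows downward; lengths in m; the calibration is good to about 2 mm. A picture is of the moment at which its call begins: read the wrist's pose just before it. camera_params takes no time and is no camera call; for the wrist camera it gives the pose at the moment of the call.
- manip.job_done(): hands the job in, once; it reports no verdict.
The state is a dict: "time": time; "joint_pos": joint angles; "joint_vel": joint speeds; "joint_efforts": joint torques, N m; "tool_pos": TCP position; "tool_rot": TCP orientation; "contact_force": force on the tool from outside, world axes, zero at the start; "ft_torque": the same for the moment, N m; "gripper_width": opening from 0.0 (shut) to 1.0 (fully open).
Only numpy, scipy, OpenCV 4.12 (cv2) and the standard library are available. Lean on these libraries where they do the work, as an engineer would, in place of code of your own. Each camera call takes 0.05 s, during which the arm holds its last target. There are 200 camera calls.

## Task

Press the dispenser's lever pad all the way down with the fingers so that the slotted lid swings fully open, and keep it down until the fuse has rolled out into the catch tray. Then ease the lever back up under the fingers, so that the lid comes down gently and shuts without slamming, and take the hand away. Do not touch the lid or the fuse, and leave everything else on the bench as it is.

Things in the scene. Friction and masses are not known exactly. Their poses are not given: they have to be found in the camera images.
- dispenser: grey sheet-metal fuse dispenser screwed to the bench, 76 mm wide (130 mm over its foot flanges, along its x) and 220 mm long along its y, from y = -174 to +45 mm. Origin on the bench, in the middle of its width, z up. A chute falls 17 degrees towards -y; its upper half is a hopper under the slotted lid, its lower half, y = -170 to -71 mm, is the open catch tray (walls 85 mm tall, floor 30 mm above the bench at the end wall). The lever sticks out beyond the other end, +y
- lever_hinge (a point): fixed point in the middle of the hinge shaft shared by lever and lid, 40 mm towards +y of the dispenser's origin, 150 mm above the bench; the shaft lies along the dispenser's x
- lever_pad (a point): middle of the top face of the lever's black round palm pad (92 mm across, nothing stands under it), 150 mm from the hinge shaft along the lever. With the lid shut it is about 213 mm above the bench, the pad tilted 0.35 rad (outer edge high); fully pressed about 110 mm above the bench and tilted as much the other way. It moves on the arc about the hinge: a straight downward push at its middle slides less than 15 mm on it
- lever (a joint): angle of the lever and of the lid, which are linked one to one by the shaft: 0 = lid shut, lever up; 0.70 rad = end stop, lever fully down and lid fully open. Lid weight and a spring press it back to 0: about 2 to 5 N down on the pad hold it open; let go, the lid slams
- lid: steel lid 78 x 112 mm, 5 mm thick, with a 36 mm wide slot through which the fuse is seen; two bars 85 mm long hang from its free (-y) edge as a gate that holds the fuse back; linked to the lever. Origin on the hinge. Rises when the pad is pressed down
- fuse: white ceramic fuse with steel end caps, a roller 30 mm across and 59 mm long, lying across the chute behind the gate, seen through the slot of the lid; rolls down into the tray by itself when the lid opens. Origin at its centre, x along its length; at rest in the tray its origin is about 155 mm towards -y of the dispenser's origin
- resonator: loose gold metal can, 64 mm across, 110 mm tall with its stub, standing; leave alone; origin under its centre
- terminator: loose round brass plug, 32 mm across, 45 mm tall, standing; leave alone; origin under its centre
- heatsink: loose finned aluminium block 70 x 60 x 42 mm; leave alone; origin under its centre
- screw_cup: loose white open cup, 70 mm across, 50 mm tall; leave alone; origin under its centre
- spray_can: loose white can, 60 mm across, 170 mm tall, standing; leave alone; origin under its centre
- screwdriver: loose screwdriver lying on the bench; leave alone
- spanner: loose steel spanner lying on the bench; leave alone

How it is judged:
On the way:
1. the lever is pressed all the way down and the lid is fully open (at least 0.63 of 0.70 rad), and the fuse has rolled into the catch tray while it is held so (value of joint lever above 0.63 rad and y of fuse in the frame of dispenser below -0.11 m), for 0.2 s.
At the end, for the whole second after the job is handed in: the lid is shut (lever within 0.03 rad of 0) and still; the fuse lies at rest in the catch tray (value of joint lever below 0.03 rad and velocity of joint lever between -0.05 and 0.05 rad/s and y of fuse in the frame of dispenser between -0.17 and -0.11 m and x of fuse in the frame of dispenser between -0.03 and 0.03 m and z of fuse in the frame of dispenser below 0.08 m and linear speed of fuse below 0.03 m/s); the robot touches nothing.
It fails at once if the lid slams: within 0.3 rad of shut it falls faster than 1.6 rad/s (value of joint lever below 0.3 rad and velocity of joint lever below -1.6 rad/s).
It fails at once if the lid is touched by the fingers or the arm instead of being worked by its lever (contact force between any of the fingers, the arm and lid above 0.5 N).
It fails at once if the fuse is touched, lifted or carried by the fingers or the arm (contact force between any of the fingers, the arm and fuse above 0.5 N or height (world z) of fuse above 0.13 m).
It fails at once if a bystander is moved by more than 20 mm (distance of any of resonator, terminator, heatsink, screw_cup, spray_can, screwdriver, spanner from where it was at the start of the episode above 0.02 m).
It fails at once if the lever is worked with the arm or the gripper's body instead of the fingers (contact force between the arm and lever above 2 N).
It also fails if it takes over 42 s, if anything falls off the work surface, if the arm or the gripper's body presses on something with over 40 N, if the wrist force passes 120 N, or if a joint passes its speed limit or range.

## Working session

There is one attempt and no reset: what is moved stays moved. The work goes in short steps, Python scripts to look and compute and a tool call to move; the robot and the scene stay as the last step left them, time stands still between calls to the robot, and variables do not carry over. Pictures are saved under pics/ and viewed, about 8 in all and at most 12, crops included, and the job is handed in when it is done.

Besides the shell and the picture viewer there is one more tool, called after "Request:" as name(argument=value, ...) on one line, values as JSON. drive_tool: Moves the arm, as the interface text tells. Its arguments: {"type":"object","properties":{"commands":{"type":"string"}},"required":["commands"]}

```bash
mkdir -p pics
python3 - <<'E'
from plant import manip
import cv2
s=manip.state();print(s)
for n in("scene","side"):
    print(n,manip.camera_params(n)); cv2.imwrite(f"pics/{n}0.png",cv2.cvtColor(manip.grab_frame(n),cv2.COLOR_RGB2BGR))
E
```

```text
{'time': 0.0, 'joint_pos': array([ 1.04498593e+00,  5.33698165e-02,  1.61430234e+00, -4.04624777e-05,
        1.47599748e+00, -1.19029980e-01]), 'joint_vel': array([-1.15685657e-03,  2.05386051e-04, -1.97050866e-03, -1.92725518e-04,
        4.64529587e-05,  7.17184223e-04]), 'joint_efforts': array([-1.09400153e-03, -3.93686914e+01, -3.70174491e+01, -2.15671839e-04,
        7.05293191e-03, -7.60862413e-07]), 'tool_pos': array([0.24699418, 0.57344141, 0.23005   ]), 'tool_rot': array([-3.09958071e-04,  2.01988808e-01,  9.79387279e-01, -9.91358339e-04]), 'contact_force': array([ 0.38834524, -0.55199627, -0.87252631]), 'ft_torque': array([0.01206524, 0.02043264, 0.00534957]), 'gripper_width': 1.0023865401037444}
scene {'fx': 412.6094975070499, 'fy': 412.6094975070499, 'cx': 325.89665326708644, 'cy': 195.91724844617193, 'xyz': array([ 1.17471748, -0.21247975,  1.11041552]), 'orientation': array([-0.24057514,  0.78987971,  0.53882191, -0.16698683])}
side {'fx': 412.1568009007141, 'fy': 412.1568009007141, 'cx': 314.63927548765326, 'cy': 201.66727402694914, 'xyz': array([ 0.44117606, -0.69155405,  0.82527113]), 'orientation': array([-0.39824994,  0.91264679, -0.08636989,  0.03182867])}
```

View pics/scene0.png

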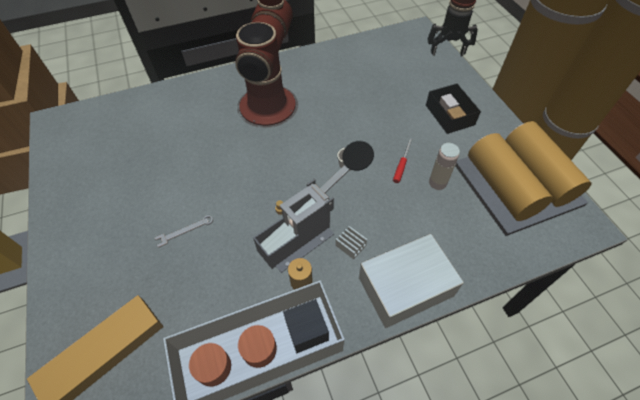

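View pics/side0.png

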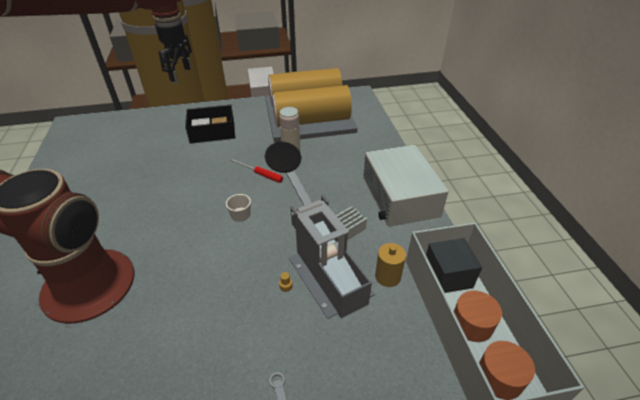

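Run:
```python
import cv2,numpy as np
a=cv2.imread('pics/scene0.png')[130:280,240:390];b=cv2.imread('pics/side0.png')[135:325,225:375]
a=cv2.resize(a,(400,400),interpolation=2);b=cv2.resize(b,(400,507),interpolation=2)
o=np.zeros((507,800,3),np.uint8);o[:400,:400]=a;o[:,400:]=b
cv2.imwrite('pics/crop.png',o)
```

```text
(no output)
```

View pics/crop.png

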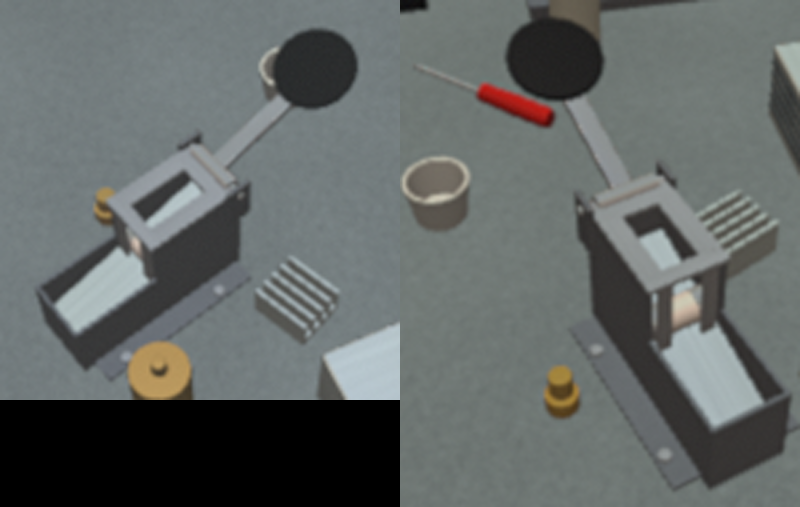

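```bash
cat > h.py <<'E'
from plant import manip
import numpy as np
from scipy.spatial.transform import Rotation as R
def ray(n,uv):
    p=manip.camera_params(n);w,x,y,z=p["orientation"]
    d=R.from_quat([x,y,z,w]).apply([(uv[0]-p["cx"])/p["fx"],(uv[1]-p["cy"])/p["fy"],1])
    return np.array(p["xyz"]),d/np.linalg.norm(d)
def tri(*obs):
    A=0;b=0
    for n,uv in obs:
        c,d=ray(n,uv);P=np.eye(3)-np.outer(d,d);A=A+P;b=b+P@c
    X=np.linalg.solve(A,b)
    return X.round(4),[round(float(np.linalg.norm(np.cross(X-ray(n,u)[0],ray(n,u)[1]))),4) for n,u in obs]
def plane(n,uv,z):
    c,d=ray(n,uv);return (c+d*(z-c[2])/d[2]).round(3)
E
python3 - <<'E'
from h import *
p,e=tri(("scene",(358.1,155.9)),("side",(283.1,156.75)));h,f=tri(("scene",(320.6,193.4)),("side",(308.6,206.2)))
print(p,e,h,f,np.linalg.norm(p-h),np.arctan2(*(p-h)[[1,0]]))
print("spray top",tri(("scene",(450,150)),("side",(289,113))))
print("cup rim",plane("side",(238.5,201),.05))
s=manip.state();w,x,y,z=s['tool_rot'];print(R.from_quat([x,y,z,w]).as_matrix().round(3))
for q in((255,238.7),(273,265)):print(plane("scene",q,.085))
E
```

```text
[0.5096 0.1407 0.2067] [0.0006, 0.0006] [0.5515 0.0108 0.148 ] [0.0022, 0.0022] 0.14857762281043532 1.8828159557237707
spray top (array([0.5599, 0.4205, 0.1636]), [0.0013, 0.0013])
cup rim [0.379 0.174 0.05 ]
[[-0.918  0.396 -0.001]
 [ 0.396  0.918 -0.002]
 [ 0.    -0.002 -1.   ]]
[ 0.589 -0.203  0.085]
[ 0.685 -0.179  0.085]
```

Request:
drive_tool(commands="0 -0.85 -0.6 -0.5 0;0 -0.85 -0.6 -0.5 0;0 -0.85 -0.6 -0.5 0;0 -0.85 -0.6 0 0;0 -0.85 -0.6 0 0;0 -0.85 -0.6 0 0;0 -0.85 -0.6 0 0;0 -0.85 -0.6 0 0")

```text
time: 1.1
tool_pos: [0.3778, 0.36, 0.2757]
tool_rot: [-0.0, 0.202, 0.979, -0.0]
contact_force: [0.0, -0.3, -0.1]
gripper_width: -0.001
```

Request:
drive_tool(commands="0 -0.85 -0.6 0 0;0 -0.85 -0.6 0 0;0 -0.85 -0.6 0 0;0 -0.85 -0.6 0 0;0 -0.85 -0.6 0 0;0 -0.85 -0.6 0 0;0 -0.85 -0.6 0 0;0 -0.85 -0.6 0 0")

```text
time: 2.1
tool_pos: [0.5082, 0.1471, 0.2757]
tool_rot: [-0.0, 0.202, 0.979, -0.0]
contact_force: [0.4, 0.2, 0.7]
gripper_width: -0.002
```

Run:
```python
from h import *
import cv2
s=manip.state();print(s['time'],s['tool_pos'],s['contact_force'],s['gripper_width'],s['joint_pos'].round(2))
a=manip.grab_frame("scene")[60:260,240:440];b=manip.grab_frame("side")[60:260,190:390]
o=np.hstack([cv2.resize(i,(400,400),interpolation=2) for i in(a,b)])
cv2.imwrite("pics/above.png",o[:,:,::-1])
```

```text
2.1 [0.50819538 0.14709245 0.27572563] [0.37311412 0.20755271 0.74284439] -0.0020993731393155733 [ 0.14 -0.2   1.78  0.    1.56 -1.02]
```

View pics/above.png

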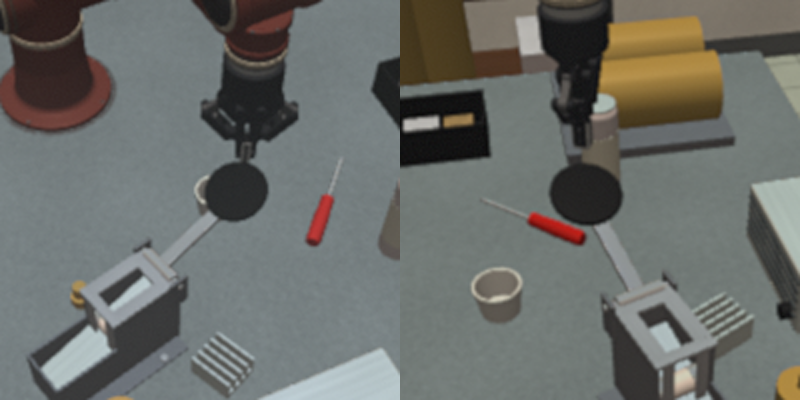

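Request:
drive_tool(commands="0 0 0 0.6 0;0 0 0 0.6 0;0 0 0 0.5 0;0 0 0 0.3 0;0 0 0 0.3 0;0 0 0 0.3 0;0 0 0 0.3 0;0 0 0 0.3 0")

```text
time: 3.2
tool_pos: [0.5083, 0.1483, 0.1801]
tool_rot: [0.0, 0.202, 0.979, 0.0]
contact_force: [-0.5, 2.4, 3.4]
gripper_width: 0.002
```

Request:
drive_tool(commands="0 0 0 0.3 0;0 0 0 0.3 0;0 0 0 0.3 0;0 0 0 0.3 0;0 0 0 0.2 0;0 0 0 0.2 0;0 0 0 0.15 0;0 0 0 0.1 0")

```text
time: 4.2
tool_pos: [0.5083, 0.1474, 0.1248]
tool_rot: [0.0, 0.202, 0.979, -0.001]
contact_force: [0.4, -2.5, 5.3]
gripper_width: 0.0
```

Lever loaded (~5 N). Go a bit further to the stop.

Request:
drive_tool(commands="0 0 0 0.1 0;0 0 0 0.1 0;0 0 0 0.1 0;0 0 0 0.05 0;0 0 0 0 0;0 0 0 0 0;0 0 0 0 0;0 0 0 0 0")

```text
time: 5.2
tool_pos: [0.508, 0.1481, 0.1144]
tool_rot: [0.0, 0.202, 0.979, 0.0]
contact_force: [0.3, -1.1, 4.5]
gripper_width: -0.003
```

Run:
```python
from h import *
import cv2
a=manip.grab_frame("scene")[110:290,230:410];b=manip.grab_frame("side")[130:330,215:415]
o=np.hstack([cv2.resize(i,(400,400),interpolation=2) for i in(a,b)])
cv2.imwrite("pics/down.png",o[:,:,::-1])
```

```text
(no output)
```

View pics/down.png

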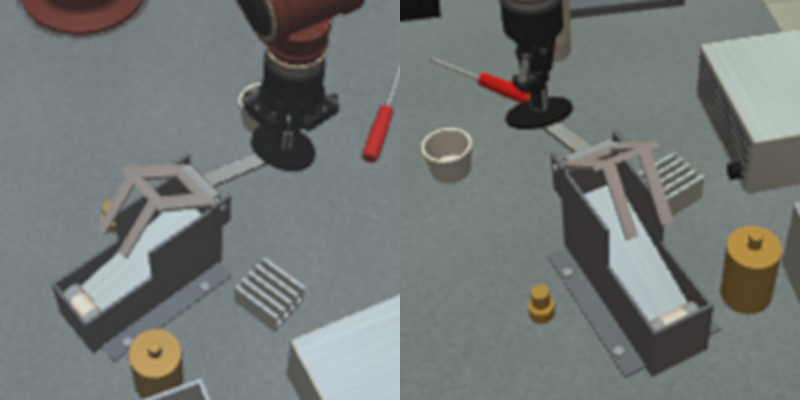

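Request:
drive_tool(commands="0 0 0 0.07 0;0 0 0 0.07 0;0 0 0 0 0;0 0 0 0 0;0 0 0 0 0;0 0 0 0 0;0 0 0 0 0;0 0 0 0 0")

```text
time: 6.3
tool_pos: [0.5084, 0.1479, 0.1112]
tool_rot: [0.0, 0.202, 0.979, -0.0]
contact_force: [-2.0, -1.9, 10.2]
gripper_width: -0.003
```

Request:
drive_tool(commands="0 0 0 0.05 0;0 0 0 0 0;0 0 0 0 0;0 0 0 0 0;0 0 0 0 0;0 0 0 0 0;0 0 0 0 0;0 0 0 0 0")

```text
time: 7.3
tool_pos: [0.5085, 0.1478, 0.1106]
tool_rot: [0.0, 0.202, 0.979, -0.0]
contact_force: [-3.3, -2.6, 14.1]
gripper_width: -0.001
```

Request:
drive_tool(commands="0 0 0 -0.1 0;0 0 0 -0.2 0;0 0 0 -0.2 0;0 0 0 -0.2 0;0 0 0 -0.2 0;0 0 0 -0.2 0;0 0 0 -0.2 0;0 0 0 -0.2 0")

```text
time: 8.3
tool_pos: [0.508, 0.148, 0.154]
tool_rot: [-0.0, 0.202, 0.979, -0.0]
contact_force: [-1.2, 2.6, 3.3]
gripper_width: 0.001
```

Request:
drive_tool(commands="0 0 0 -0.2 0;0 0 0 -0.2 0;0 0 0 -0.2 0;0 0 0 -0.2 0;0 0 0 -0.2 0;0 0 0 -0.15 0;0 0 0 -0.15 0;0 0 0 -0.15 0")

```text
time: 9.3
tool_pos: [0.508, 0.148, 0.1973]
tool_rot: [-0.0, 0.202, 0.979, -0.0]
contact_force: [0.5, -1.5, 1.8]
gripper_width: -0.005
```

Request:
drive_tool(commands="0 0 0 -0.1 0;0 0 0 -0.1 0;0 0 0 -0.1 0;0 0 0 -0.1 0;0 0 0 -0.1 0;0 0 0 -0.1 0;0 0 0 -0.1 0;0 0 0 -0.1 0")

```text
time: 10.3
tool_pos: [0.5078, 0.1484, 0.2211]
tool_rot: [-0.0, 0.202, 0.979, 0.0]
contact_force: [-0.8, 0.3, -0.5]
gripper_width: -0.0
```

Request:
drive_tool(commands="0 0 0 -0.1 0;0 0 0 -0.1 0;0 0 0 -0.1 0;0 0 0 -0.15 0;0 0 0 -0.3 0;0 0 0 -0.5 0;0 0 0 -0.7 0;0 0 0 -0.7 0")

```text
time: 11.3
tool_pos: [0.5083, 0.1481, 0.3029]
tool_rot: [0.001, 0.202, 0.979, 0.0]
contact_force: [1.0, 0.7, 0.5]
gripper_width: 0.002
```

Request:
drive_tool(commands="0 0 0 -0.5 0;0 0 0 -0.3 0;0 0 0 0 0;0 0 0 0 0;0 0 0 0 0;0 0 0 0 0;0 0 0 0 0;0 0 0 0 0")

```text
time: 12.3
tool_pos: [0.508, 0.148, 0.3246]
tool_rot: [-0.0, 0.202, 0.979, -0.0]
contact_force: [1.0, 0.8, -0.7]
gripper_width: 0.0
```

Run:
```python
from h import *
import cv2
a=manip.grab_frame("scene")[110:290,230:410];b=manip.grab_frame("side")[130:330,215:415]
o=np.hstack([cv2.resize(i,(400,400),interpolation=2) for i in(a,b)])
cv2.imwrite("pics/end.png",o[:,:,::-1]);print(manip.state()['contact_force'])
```

```text
[-0.75846637  0.79927775 -0.20747321]
```

View pics/end.png

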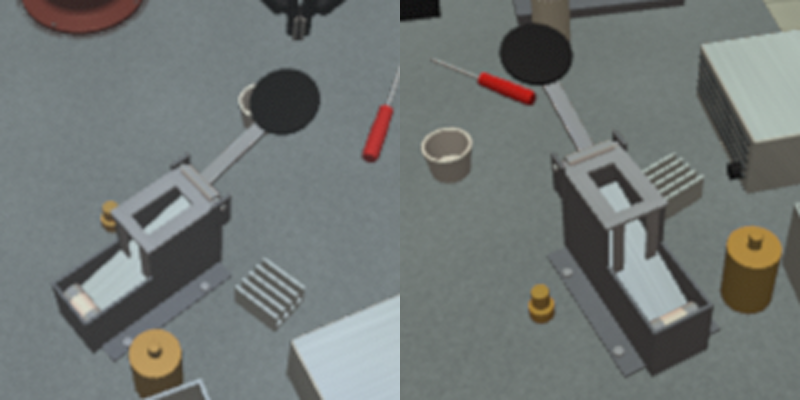

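The lid is shut, the fuse lies in the tray against the end wall, and the hand is clear. I'm handing the job in.

```bash
python3 -c "
from plant import manip
print(manip.job_done())"
```

```text
the job is handed in; nothing more can be done
None
```

The fuse is in the catch tray, the lid is shut, and I handed the job in after about 12 s of the 42 s allowed; `job_done()` reports no verdict.

- **Press:** I pushed the pad straight down with the shut fingers until the wrist force rose from about 5 N to 14 N with the tool tip at z = 0.111 m. That matches the given height of the fully pressed pad, so I took it as the end stop. The picture taken just before that last press already showed the lid open and the fuse at the end of the tray.
- **Release:** I eased the lever up at about 50 mm/s, slowing to 25 mm/s near the top, until the force dropped to zero. That is roughly 0.2–0.3 rad/s at the lever, well under the 1.6 rad/s slam limit. I then raised the hand to z = 0.325 m.
- **Last checks:** The final picture shows the lid shut, the fuse at the tray's end wall and the bystanders in view where they were. The spanner and most of the spray can were outside it, but the hand never went near them. The contact force was within noise.

I judged the lever angle, its speed and the fuse's place from pictures, forces and tool heights, since none of them can be read directly. No check failed. The one disagreement was a rough yaw reading from the tray corners, about 5 degrees off the pad-to-hinge direction; one of those corner points was poorly picked, so I used the pad and hinge.

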